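# Switch on a thread winder under its hinged guard

## Task

Switch on the thread winder using only your fingertips: lift the hinged guard on top of it right back until it rests open, push the toggle beneath it fully over to its other side, then tip the guard forward so that it drops fully shut over the toggle. Grasp nothing, and leave the two thread spools, the pin tin and the phone where they are.

Things in the scene. Friction and masses are not known exactly. Their poses are not given: they have to be found in the camera images.
- winder: Table-top thread (bobbin) winder, fixed to the table: white case 150 (x) x 260 (y) x 60 mm high. Origin: centre of its underside; its x axis points from its front (robot's side) to its back, y to its left end. Mid-top: an aluminium hood guard hides a toggle. On top, a dial 17 mm high at y = +98 and a bobbin spindle 26 mm high at y = -98.
- guard_hinge (a point): Middle of the guard's hinge pin, on the winder: 30 mm behind the case's centre, 70 mm above the table (10 above the case top). The pin runs along the winder's y; lugs at its ends (y = +-40) reach 18 mm above the case top. Axes: the winder's. Guard when shut: hood 66 mm wide, 80 mm from pin to front wall, flat top 40 mm above the pin, 3 mm sheet, open below and behind.
- guard (a joint): Guard angle, rad: 0 = shut, grows as its front is lifted up and back; 1.5 = fully back on its stop. Light (90 g) free hinge, no spring: balances at about 1.05; clearly below it falls shut, clearly above it falls back and rests open. Fully back it reaches 107 mm above the pin, its flat top faces backwards 35 mm behind the pin, and the space over the toggle is free.
- guard_tab (a point): Middle of the lower front edge of the guard's black lifting tab; moves with the guard. Tab 40 mm wide (y), 4 mm thick, 30 mm long, slopes forward and up (40 degrees) from the top of the guard's front wall. Shut, this point is 104 mm in front of the hinge pin and 58 mm above it (68 mm above the case top), above the case's front face: a fingertip fits beneath or pushes it from the front.
- toggle (a joint): Toggle angle, rad: 0 = off, leaning 0.45 rad to the winder's left (+y); 0.9 = on, leaning as far to the right (-y). Dry-friction hinge along the winder's x, 3 mm above the case top: needs about 2 N at the tip and stays where it is left. Starts within 0.08 of off.
- toggle_tip (a point): Tip of the toggle: steel bat 38 mm long, 8 mm thick at the foot, 13 mm at the tip; its foot is 45 mm in front of the guard's hinge pin, in the winder's middle plane. Moves with the toggle: 37 mm above the case top at either end of its swing, 17 mm left (off) or right (on) of the middle. Hidden under the guard while that is shut.
- spool_a: Green thread spool standing loose beside the winder, diameter 32, height 50 mm; origin at the centre of its underside. To be left alone.
- spool_b: Dark blue thread spool, same size and origin. To be left alone.
- tin: Round steel pin tin standing loose beside the winder, diameter 56, height 45 mm; origin at the centre of its underside. To be left alone.
- phone: Black phone lying loose to the right, 150 x 72 x 9 mm; origin at the centre of its underside. To be left alone.

How it is judged:
By the outcome, as a careful person would: the job done as asked, in the order asked, and still so for the second after the job is handed in, with the robot touching nothing.
It also fails if it takes over 56 s, if anything falls off the work surface, if the arm or the gripper's body presses on something with over 40 N, if the wrist force passes 120 N, or if a joint passes its speed limit or range.

## Robot

A 6-joint arm with a two-finger parallel gripper is mounted at the origin on the work surface. World frame = base frame: x ahead of the robot, y to its left, z up, the work surface at z = 0. Lengths are in mm, angles in degrees, forces in N, time in s.
With the tool pointing down it reaches from about 350 to 850 mm from the base axis. Payload 8.1 kg.
Tool frame: the origin (TCP) lies at the very end of the fingers, on their centre line; the grasp point (between the pads) lies 19 mm behind it (pinch_z is the z of the grasp point in the tool frame, in mm); z points along the fingers, y is the direction in which the jaws open and shut (so a half turn about z gives the same grasp; the last joint's range is limited). The gripper opens to 85 mm and grips with 20 to 120 N. Pads are 22 mm wide; open, the fingers measure 114 mm over their backs; the gripper's body (76 mm by 85 mm) begins 54 mm behind the grasp point. The pads swing forward as they close: fully open they stand 13 mm farther back than shut.
Start: joints at [68.904, 7.471, 85.268, -0, 87.261, -4.893], TCP at [167.405, 576.178, 231.292] pointing down, gripper open.
Joint ranges: [-169.43, 169.43], [-51.17, 129.36], [1.28, 143.12], [-76.62, 256.62], [0, 156.53], [-152.29, 152.29]. Speed limits (degrees/s): [136.94, 136.94, 159.86, 180, 180, 180].

## Interface

Orientations are given as [roll, pitch, yaw] about the fixed x, y, z axes, in that order (R = Rz(yaw) Ry(pitch) Rx(roll)).
In Python, from bench import * gives the robot as it stands.
- The arm moves only by the shell command python3 -m creep 'ROWS' [FORCE]. ROWS is a JSON object of lists of equal length, an entry for each row: "translation": the shift along the tool's x, y, z in mm, a list of three; "rotation": the turn, a rotation vector about the tool's x, y, z in rad, a list of three; "claw": the finger opening in mm, from 0 to 85.4. In form: {"translation": [[dx, dy, dz], ...], "rotation": [[ax, ay, az], ...], "claw": [claw, ...]}. A call has 1 to 10 rows; each row shifts and turns the commanded pose from where the row before left it, along the tool's axes as they then stand; what a row does not reach is not made up. A row lasts 1/10 s, in which the tool goes at most 50 mm and 8.59 degrees, less where a joint would pass 70% of its speed; a pose out of reach is approached as far as the arm can. A call is refused whole if a number of a shift passes 50 or a number of a turn 0.15, either way. A call with a gripper value outside its range is refused whole. The fingers move at their own pace and stop on an object; FORCE is the grip in N (left out, the last holds). Time passes only in rows, so rows that do not move let the fingers close. It gives the time, the measured TCP pose, the force and the opening at its end, in the units of the state.
- sense(): the state, without advancing time (a new reading comes with each control period).
- snapshot(name): name is "scene" or "top" or "wrist"; returns a dict with "frame" (400x640x3 uint8, red, green, blue), "intrinsics" (3x3 intrinsics, pixels), "extrinsics" (4x4, takes a point from camera to world coordinates). Camera axes: x right, y up, looking along -z (the intrinsics and any distortion apply to the point x, -y, -z); pixel columns grow to the right and rows downward; lengths in mm; the calibration is good to about 2 mm. A picture is of the moment at which its call begins. There is no depth.
- hand_in(): hands the job in, once; it reports no verdict.
The state is a dict: "time": time; "joint_pos": joint angles; "qd": joint speeds; "joint_efforts": joint torques, N m; "tool_pos": TCP position; "tcp_rot": TCP orientation; "ft_force": force on the tool from outside, world axes, zero at the start; "wrist_torque": the same for the moment, N m; "finger_gap": finger opening in mm.
Only numpy, scipy, OpenCV 4.12 (cv2) and the standard library are available. Lean on these libraries where they do the work, as an engineer would, in place of code of your own. Each camera call takes 0.05 s, during which the arm holds its last target.

## Working session

There is one attempt and no reset: what is moved stays moved. The work goes in short steps, Python scripts to look and compute and a shell command to move; the robot and the scene stay as the last step left them, time stands still between calls to the robot, and variables do not carry over. Pictures are saved under pics/ and viewed, and the job is handed in when it is done.

```bash
mkdir -p pics; ls
python3 - <<'E'
from bench import *
import cv2
s=sense();print(s)
for n in("scene","top","wrist"):
    d=snapshot(n);cv2.imwrite(f"pics/{n}0.png",d["frame"][:,:,::-1]);print(n,d["intrinsics"],d["extrinsics"],d.keys())
E
```

```text
pics
{'time': 0.0, 'joint_pos': array([ 6.89052911e+01,  7.51677680e+00,  8.53285327e+01,  6.10846892e-04,
        8.72608693e+01, -4.89329884e+00]), 'qd': array([ 0.05136207,  0.00986057, -0.00790257, -0.13128631,  0.00076256,
       -0.00362325]), 'joint_efforts': array([-1.56065755e-03, -5.69420886e+01, -5.00536501e+01, -2.17478901e-04,
        1.52846082e-02,  2.68483979e-05]), 'tool_pos': array([167.19067385, 575.67224564, 230.23418237]), 'tcp_rot': array([-1.79894260e+02, -9.66496197e-03,  1.63798551e+02]), 'ft_force': array([-0.07512273,  0.21964178, -0.3409053 ]), 'wrist_torque': array([-0.06470339, -0.02824198,  0.0446353 ]), 'finger_gap': 85.39727205294314}
scene [[438.89869513   0.         328.08657545]
 [  0.         438.89869513 202.60975307]
 [  0.           0.           1.        ]] [[-5.87318286e-01 -5.33641938e-01  6.08509255e-01  1.39913236e+03]
 [ 8.09207427e-01 -4.01580316e-01  4.28854975e-01  4.17950482e+02]
 [ 1.55103387e-02  7.44284577e-01  6.67682482e-01  9.68101718e+02]
 [ 0.00000000e+00  0.00000000e+00  0.00000000e+00  1.00000000e+00]] dict_keys(['frame', 'i
[... 226 characters left out ...]
[-9.99988096e-01  4.57290622e-03 -1.70187764e-03 -1.12008982e+02]
 [-7.20591062e-04  2.06562513e-01  9.78433140e-01  1.55216326e+03]
 [ 0.00000000e+00  0.00000000e+00  0.00000000e+00  1.00000000e+00]] dict_keys(['frame', 'intrinsics', 'extrinsics'])
wrist [[354.78765886   0.         317.09391377]
 [  0.         354.78765886 199.79219403]
 [  0.           0.           1.        ]] [[ 2.77808049e-01 -9.19921177e-01 -2.76708722e-01  9.61296695e+01]
 [ 9.60636295e-01  2.65801793e-01  8.07918015e-02  5.95434338e+02]
 [-7.72414535e-04 -2.88261054e-01  9.57551548e-01  3.72463470e+02]
 [ 0.00000000e+00  0.00000000e+00  0.00000000e+00  1.00000000e+00]] dict_keys(['frame', 'intrinsics', 'extrinsics'])
```

View pics/scene0.png

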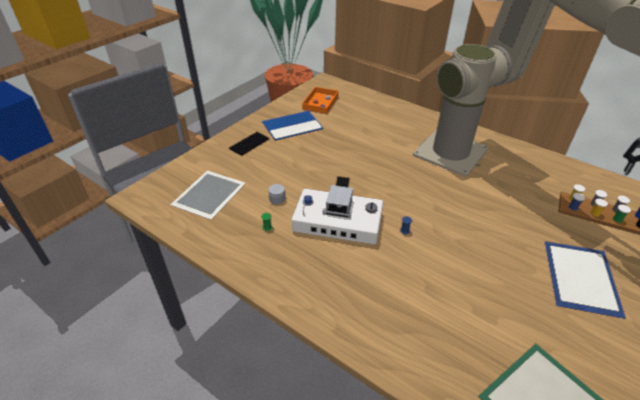

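View pics/top0.png

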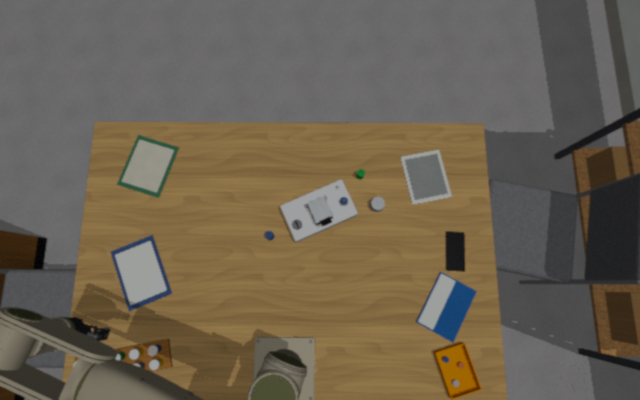

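View pics/wrist0.png

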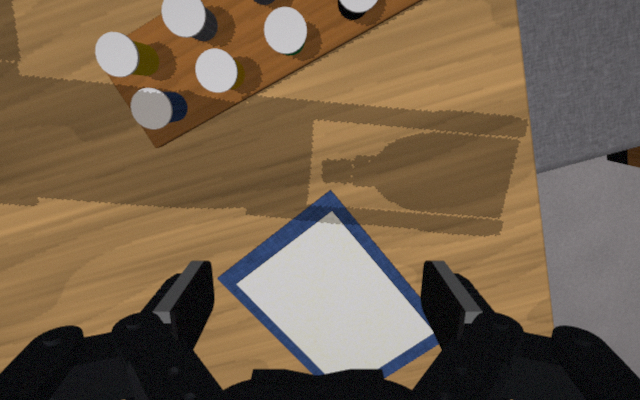

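Run:
```python
import cv2
a=cv2.imread("pics/top0.png")[160:260,250:400];cv2.imwrite("pics/topc.png",cv2.resize(a,None,fx=5.3,fy=5.3,interpolation=cv2.INTER_CUBIC))
a=cv2.imread("pics/scene0.png")[165:250,255:415];cv2.imwrite("pics/scenec.png",cv2.resize(a,None,fx=5,fy=5,interpolation=cv2.INTER_CUBIC))
```

```text
(no output)
```

View pics/topc.png

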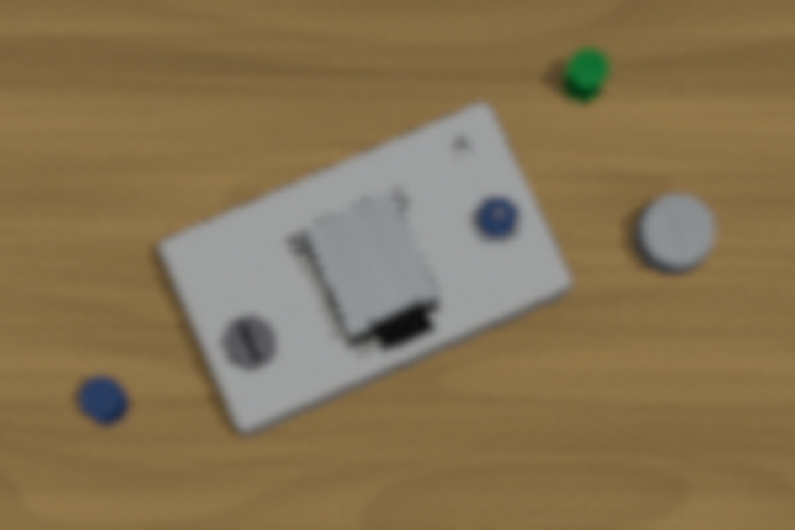

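View pics/scenec.png

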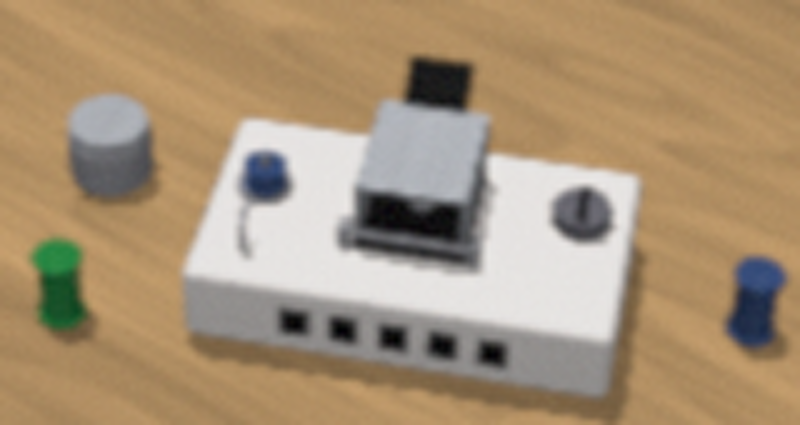

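```bash
cat > h.py <<'E'
import numpy as np
from scipy.optimize import least_squares
def proj(d,P):
    P=np.atleast_2d(P);E=d["extrinsics"];p=(P-E[:3,3])@E[:3,:3]
    q=np.c_[p[:,0],-p[:,1],-p[:,2]]@d["intrinsics"].T
    return q[:,:2]/q[:,2:]
def ray(d,u,z):
    E=d["extrinsics"];v=np.linalg.inv(d["intrinsics"])@[u[0],u[1],1];v=E[:3,:3]@[v[0],-v[1],-v[2]]
    c=E[:3,3];return c+v*(z-c[2])/v[2]
E
python3 - <<'E'
from h import *
from bench import *
L=np.array([[75,130,60],[75,-130,60],[-75,-130,60],[-75,130,60.]])
t=(np.array([[160,245],[488,102],[572,285],[240,433]])+.5)/5.3-.5+[250,160]
s=(np.array([[608,342],[185,275],[242,120],[638,175]])+.5)/5-.5+[255,165]
dt=snapshot("top");ds=snapshot("scene")
def W(p,L):
    c,n=np.cos(p[2]),np.sin(p[2]);return L@np.array([[c,-n,0],[n,c,0],[0,0,1]]).T+[p[0],p[1],0]
for A in([(dt,t)],[(ds,s)],[(dt,t),(ds,s)]):
    r=least_squares(lambda p:np.concatenate([(proj(d,W(p,L))-u).ravel() for d,u in A]),[450,-100,.4])
    print(r.x[:2],np.degrees(r.x[2]),r.fun.round(1))
for n,u,z in(("green",(587,68),50),("blue",(103,398),50),("tin",(680,228),45)):
    u=(np.array(u)+.5)/5.3-.5+[250,160];print(n,ray(dt,u,z))
print("phone",ray(dt,(455,251),9))
p=r.x
for n,q in(("tab",[-74,0,128]),("hinge",[30,0,70]),("topfront corner",[-50,33,110])):
    w=W(p,np.array([q]));print(n,w,(proj(dt,w)-[250,160])*5.3,(proj(ds,w)-[255,165])*5)
E
```

```text
[ 572.63165231 -124.00776216] 24.21395779811071 [-0.7 -0.4 -0.  -0.5  0.8  0.3 -0.1  0.5]
[ 578.33204566 -123.55258179] 24.39521455392583 [ 1.2  0.2 -1.5  0.  -0.6 -0.7  0.9 -0. ]
[ 575.34333054 -124.24115305] 24.30691655418173 [-0.6 -1.  -0.  -1.2  0.9 -0.5  0.1 -0.2  1.5 -0.4 -1.  -0.7 -0.1 -1.3
  1.2 -0.6]
green [ 721.13761395 -285.11006716   50.        ]
blue [477.92402379  61.29698411  50.        ]
tin [ 603.35490789 -350.48151101   45.        ]
phone [ 423.76539283 -644.98576862    9.        ]
tab [[ 507.90316463 -154.70135696  128.        ]] [[409.79938134 339.22489001]] [[441.91780579  57.42267762]]
hinge [[ 602.68393834 -111.89242174   70.        ]] [[346.7955341  218.29658539]] [[407.40800301 239.33458661]]
topfront corner [[ 516.19204643 -114.74770333  110.        ]] [[350.45818596 330.72945846]] [[487.06036788 111.94662407]]
```

```bash
cat >> h.py <<'E'
from scipy.spatial.transform import Rotation as Ro
WP=[575.3,-124.2,24.3]
def Rw(): return Ro.from_euler('z',WP[2],degrees=True)
def go(pos,rpy=None,local=True):
    """from measured pose: shift in current tool axes, and turn"""
    from bench import sense
    s=sense();R=Ro.from_euler('xyz',s["tcp_rot"],degrees=True)
    t=Rw().apply(pos)+[WP[0],WP[1],0] if local else np.array(pos)
    d=t-s["tool_pos"]
    print("t",round(s["time"],2),"world d",d.round(1),"tool d",R.inv().apply(d).round(1),"F",s["ft_force"].round(1))
    if rpy is not None:
        T=Ro.from_euler('xyz',rpy,degrees=True);print(" rotvec",(R.inv()*T).as_rotvec().round(3)," d in target axes",T.inv().apply(d).round(1))
def loc():
    from bench import sense
    s=sense();return Rw().inv().apply(s["tool_pos"]-[WP[0],WP[1],0]).round(1),s["tcp_rot"].round(1)
E
python3 -c "
from h import *
go([420,180,260],[180,0,24.3],local=False)"
```

```text
t 0.25 world d [ 252.7 -395.9   29.2] tool d [-353.1 -309.7  -28.9] F [-0.5 -0.3  0.3]
 rotvec [-0.000e+00  1.000e-03  2.435e+00]  d in target axes [ 67.4 464.8 -29.2]
```

```bash
python3 -m creep '{"translation":[[0,0,-3],[0,0,-3],[0,0,-3],[0,0,-3],[0,0,-3],[0,0,-3],[0,0,-3],[0,0,-3],[0,0,-3],[0,0,-3]],"rotation":[[0,0,0.14],[0,0,0.14],[0,0,0.14],[0,0,0.14],[0,0,0.14],[0,0,0.14],[0,0,0.14],[0,0,0.14],[0,0,0.14],[0,0,0.14]],"claw":[0,0,0,0,0,0,0,0,0,0]}' 20
```

```text
time: 1.25
tool_pos: [167.4, 576.1, 261.2]
tcp_rot: [-180.0, 0.0, 83.3]
ft_force: [0.4, 0.3, 0.3]
finger_gap: 0.1
```

```bash
python3 -m creep '{"translation":[[0,0,0],[0,0,0],[0,0,0],[0,0,0],[0,0,0],[0,0,0],[0,0,0]],"rotation":[[0,0,0.147],[0,0,0.147],[0,0,0.147],[0,0,0.147],[0,0,0.147],[0,0,0.147],[0,0,0.147]],"claw":[0,0,0,0,0,0,0]}'; python3 -c "
from h import *
go([420,180,260],[180,0,24.3],local=False)"
```

```text
time: 1.95
tool_pos: [167.4, 576.1, 261.1]
tcp_rot: [180.0, 0.0, 24.3]
ft_force: [-0.5, -0.1, 0.5]
finger_gap: -0.3
t 1.95 world d [ 252.6 -396.1   -1.1] tool d [ 67.4 464.9   1.2] F [-0.5 -0.1  0.5]
 rotvec [ 0.  0. -0.]  d in target axes [ 67.2 465.    1.1]
```

```bash
python3 -m creep '{"translation":[[4,20,0],[7,40,0],[7,45,0],[7,45,0],[7,45,0],[7,45,0],[7,45,0],[7,45,0],[7,45,0],[7,45,0]],"rotation":[[0,0,0],[0,0,0],[0,0,0],[0,0,0],[0,0,0],[0,0,0],[0,0,0],[0,0,0],[0,0,0],[0,0,0]],"claw":[0,0,0,0,0,0,0,0,0,0]}'; python3 -c "
from h import *
go([-200,0,230],[180,-40,24.3])"
```

```text
time: 2.95
tool_pos: [404.0, 220.6, 261.5]
tcp_rot: [180.0, -0.0, 24.6]
ft_force: [1.1, 0.7, -0.9]
finger_gap: -0.1
t 2.95 world d [ -11.  -427.1  -31.5] tool d [-188.   383.7   31.3] F [ 1.1  0.7 -0.9]
 rotvec [-0.002  0.698  0.006]  d in target axes [-162.5  384.8  -95.3]
```

```bash
python3 -m creep '{"translation":[[-15,38,2],[-15,38,2],[-15,38,2],[-15,38,2],[-15,38,2],[-15,38,2],[-15,38,2],[-15,38,2],[-15,38,2],[-5,18,2]],"rotation":[[0,0,0],[0,0,0],[0,0,0],[0,0,0],[0,0,0],[0,0,0],[0,0,0],[0,0,0],[0,0,0],[0,0,0]],"claw":[0,0,0,0,0,0,0,0,0,0]}'; python3 -c "
from h import *
print(loc());go([-150,0,200],[180,-40,24.3])"
```

```text
time: 3.95
tool_pos: [425.6, -166.3, 241.2]
tcp_rot: [180.0, 0.0, 24.5]
ft_force: [0.9, 0.1, -1.1]
finger_gap: 0.0
(array([-153.8,   23.2,  241.2]), array([180. ,   0. ,  24.5]))
t 3.95 world d [ 13.  -19.6 -41.2] tool d [ 3.7 23.2 41.2] F [ 0.9  0.1 -1.1]
 rotvec [-0.     0.699  0.003]  d in target axes [-23.6  23.2  34. ]
```

```bash
python3 -m creep '{"translation":[[0,4,5],[0,4,5],[0,4,5],[0,0,5],[0,0,5],[0,0,0],[0,0,0]],"rotation":[[0,0.14,0],[0,0.14,0],[0,0.14,0],[0,0.14,0],[0,0.14,0],[0,0,0],[0,0,0]],"claw":[0,0,0,0,0,0,0]}'
python3 - <<'E'
from h import *
import cv2
from bench import *
print(sense()["joint_pos"].round(1))
print(loc());go([-125,0,95],[180,-40,24.3])
d=snapshot("wrist");cv2.imwrite("pics/w1.png",d["frame"][:,:,::-1])
d=snapshot("scene");cv2.imwrite("pics/s1.png",cv2.resize(d["frame"][110:270,220:460,::-1],None,fx=3.3,fy=3.3,interpolation=cv2.INTER_CUBIC))
E
```

```text
time: 4.65
tool_pos: [436.4, -172.2, 217.2]
tcp_rot: [-179.9, -39.9, 24.4]
ft_force: [-0.6, 0.1, 0.2]
finger_gap: -0.2
[-58.8 -31.7 129.4  40.4  79.8   0.3]
(array([-146.3,   13.4,  217.2]), array([-179.9,  -39.9,   24.4]))
t 4.65 world d [  25.    -3.5 -122.2] tool d [-62.1  13.6 107.4] F [-0.6  0.1  0.2]
 rotvec [-0.003  0.001  0.001]  d in target axes [-62.2  13.4 107.4]
```

View pics/w1.png

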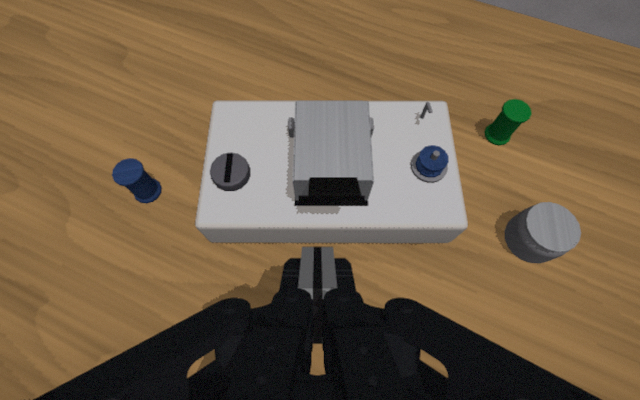

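View pics/s1.png

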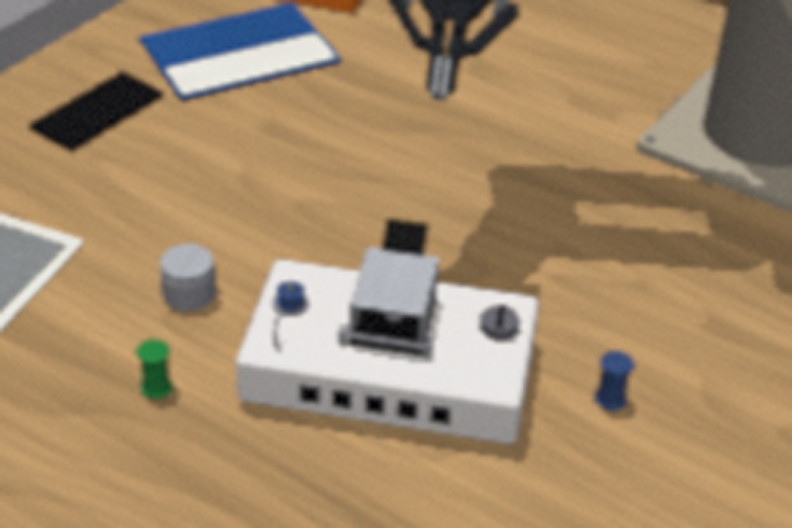

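Run:
```python
from h import *
from bench import *
L=np.array([[75,130,60],[75,-130,60],[-75,-130,60],[-75,130,60.]])
w=np.array([[213,101.5],[447.5,101.5],[466,229],[197,227.5]])
t=(np.array([[160,245],[488,102],[572,285],[240,433]])+.5)/5.3-.5+[250,160]
s=(np.array([[608,342],[185,275],[242,120],[638,175]])+.5)/5-.5+[255,165]
dw=snapshot("wrist");dt=snapshot("top");ds=snapshot("scene")
def W(p,L):
    c,n=np.cos(p[2]),np.sin(p[2]);return L@np.array([[c,-n,0],[n,c,0],[0,0,1]]).T+[p[0],p[1],0]
for A in([(dw,w)],[(dw,w),(dt,t),(ds,s)]):
    r=least_squares(lambda p:np.concatenate([(proj(d,W(p,L))-u).ravel() for d,u in A]),[450,-100,.4])
    print(r.x[:2],np.degrees(r.x[2]),r.fun.round(1))
p=r.x
for n,q in(("tabL",[-74,20,128]),("tabR",[-74,-20,128]),("top frontL",[-50,33,110]),("top frontR",[-50,-33,110])):
    a=W(p,np.array([q]));print(n,a.round(1),proj(dw,a).round(1))
```

```text
[ 574.9838271  -124.48051415] 24.52130958351222 [-1.1 -2.7  0.7 -1.7  5.   0.5 -4.6  0.9]
[ 575.02952123 -124.44727917] 24.49070843271087 [-1.1 -2.8  0.7 -1.7  4.9  0.6 -4.6  0.8 -0.6 -0.8 -0.1 -1.2  0.9 -0.5
  0.2 -0.1  1.6 -0.6 -1.  -0.7 -0.2 -1.3  1.1 -0.8]
tabL [[ 499.4 -136.9  128. ]] [[308.7 198.9]]
tabR [[ 516.  -173.3  128. ]] [[361.4 199.1]]
top frontL [[ 515.8 -115.1  110. ]] [[293.9 180.9]]
top frontR [[ 543.2 -175.2  110. ]] [[373.3 181.3]]
```

Run:
```python
import cv2
a=cv2.imread("pics/w1.png")[90:290,190:470];cv2.imwrite("pics/w1c.png",cv2.resize(a,None,fx=2.8,fy=2.8,interpolation=cv2.INTER_CUBIC))
```

```text
(no output)
```

View pics/w1c.png

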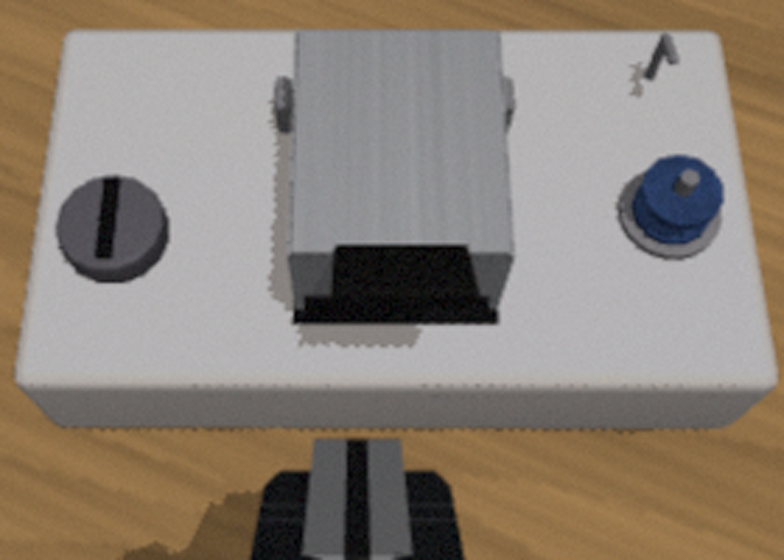

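```bash
sed -i 's/^WP=.*/WP=[575.0,-124.4,24.45]/' h.py; python3 -c "
from h import *
print(loc());go([-140,0,95],[180,-40,24.45])"
```

```text
(array([-143.9,   14.2,  219. ]), array([179.8, -40. ,  24.9]))
t 4.9 world d [   9.4  -11.3 -124. ] tool d [-76.9  14.   97.4] F [ 0.4 -0.5  0.5]
 rotvec [-0.002 -0.001  0.006]  d in target axes [-76.8  14.2  97.5]
```

```bash
python3 -m creep '{"translation":[[-8,2,10],[-12,2,15],[-12,2,15],[-12,2,15],[-12,2,15],[-12,2,15],[-9,2,12],[0,0,0]],"rotation":[[0,0,0],[0,0,0],[0,0,0],[0,0,0],[0,0,0],[0,0,0],[0,0,0],[0,0,0]],"claw":[0,0,0,0,0,0,0,0]}'; python3 -c "
from h import *
from bench import *
print(sense()['joint_pos'].round(1))
print(loc());go([-97,0,90],[180,-40,24.45]);go([-76.3,0,115.8])"
```

```text
time: 5.7
tool_pos: [445.4, -180.7, 90.9]
tcp_rot: [-179.7, -40.0, 24.5]
ft_force: [0.2, 0.0, -0.6]
finger_gap: -0.0
[-58.3 -17.  133.4  44.3  66.  -12.6]
(array([-141.2,    2.4,   90.9]), array([-179.7,  -40. ,   24.5]))
t 5.7 world d [41.3 16.1 -0.9] tool d [33.3  2.6 29.2] F [ 0.2  0.  -0.6]
 rotvec [-0.006 -0.     0.   ]  d in target axes [33.3  2.4 29.2]
t 5.7 world d [60.1 24.7 24.9] tool d [65.7  2.6 22.7] F [ 0.2  0.  -0.6]
```

Insert the tip under the tab (to just short of contact).

```bash
python3 -m creep '{"translation":[[6,1,5],[7,1,6],[7,0,6],[7,0,6],[7,0,6],[0,0,0]],"rotation":[[0,0,0],[0,0,0],[0,0,0],[0,0,0],[0,0,0],[0,0,0]],"claw":[0,0,0,0,0,0]}'
python3 - <<'E'
from h import *
from bench import *
import cv2
print(loc());go([-76.3,0,115.8])
# arc plan in tool axes (tool x=(.766,.643), z=(.643,-.766))
prev=None
for th in np.arange(0,80,8):
    a=np.radians(th);c,s=np.cos(a),np.sin(a);x,z=-97.9,52.9
    q=np.array([x*c+z*s,-x*s+z*c])
    if prev is not None:
        d=q-prev;print(th,(q+[30-8.4,70-7.1]).round(1),"tool dx %.1f dz %.1f"%(d@[.766,.643],d@[.643,-.766]))
    prev=q
d=snapshot("wrist");cv2.imwrite("pics/w2.png",d["frame"][:,:,::-1])
E
```

```text
time: 6.3
tool_pos: [488.7, -165.0, 94.0]
tcp_rot: [180.0, -40.1, 24.7]
ft_force: [0.8, -0.2, -0.2]
finger_gap: -0.0
(array([-95.4,  -1.3,  94. ]), array([180. , -40.1,  24.7]))
t 6.3 world d [16.8  9.1 21.8] tool d [28.6 -1.2 -4.4] F [ 0.8 -0.2 -0.2]
8 [-68.  128.9] tool dx 14.8 dz -4.7
16 [-57.9 140.7] tool dx 15.3 dz -2.6
24 [-46.3 151. ] tool dx 15.5 dz -0.4
32 [-33.4 159.6] tool dx 15.4 dz 1.7
40 [-19.4 166.4] tool dx 15.0 dz 3.9
48 [ -4.6 171.1] tool dx 14.4 dz 5.9
56 [ 10.7 173.6] tool dx 13.4 dz 7.9
64 [ 26.2 174.1] tool dx 12.2 dz 9.6
72 [ 41.7 172.4] tool dx 10.7 dz 11.2
```

View pics/w2.png

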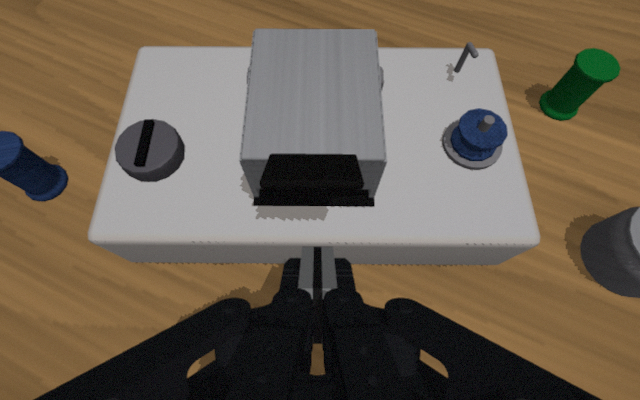

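```bash
python3 -m creep '{"translation":[[8,0,-1],[10,0,-1],[10,0,-2],[8,0,-2],[8,0,-2],[8,0,-2],[8,0,-1],[8,0,-1],[8,0,0]],"rotation":[[0,0,0],[0,0,0],[0,0,0],[0,0,0],[0,0,0],[0,0,0],[0,0,0],[0,0,0],[0,0,0]],"claw":[0,0,0,0,0,0,0,0,0]}'
python3 - <<'E'
from h import *
from bench import *
import cv2
print(loc())
d=snapshot("wrist");cv2.imwrite("pics/w3.png",d["frame"][:,:,::-1])
E
```

```text
time: 7.25
tool_pos: [534.0, -144.6, 152.3]
tcp_rot: [-180.0, -40.1, 24.6]
ft_force: [0.4, 0.1, -0.0]
finger_gap: -0.0
(array([-45.7,  -1.4, 152.3]), array([-180. ,  -40.1,   24.6]))
```

View pics/w3.png

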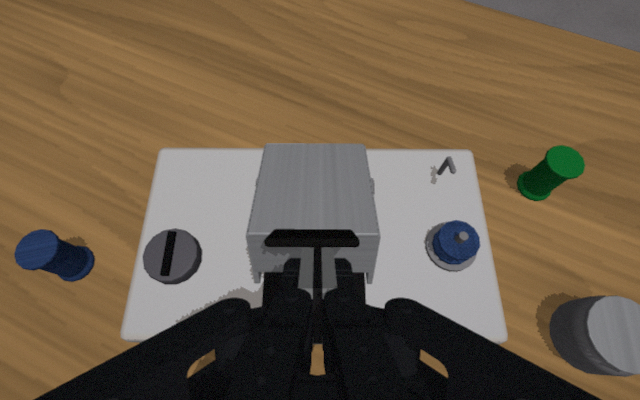

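The tab (row 237) rides on the fingertip and the guard is lifting. I'll continue along the arc.

```bash
python3 -m creep '{"translation":[[8,0,1],[8,0,1],[8,0,2],[8,0,2],[7,0,3],[7,0,3],[7,0,4],[7,0,4],[6,0,4],[6,0,5]],"rotation":[[0,0,0],[0,0,0],[0,0,0],[0,0,0],[0,0,0],[0,0,0],[0,0,0],[0,0,0],[0,0,0],[0,0,0]],"claw":[0,0,0,0,0,0,0,0,0,0]}'
python3 - <<'E'
from h import *
from bench import *
import cv2
print(loc())
d=snapshot("wrist");cv2.imwrite("pics/w4.png",d["frame"][:,:,::-1])
E
```

```text
time: 8.3
tool_pos: [601.2, -113.8, 176.1]
tcp_rot: [180.0, -40.1, 24.6]
ft_force: [-0.4, -0.3, -0.1]
finger_gap: -0.2
(array([ 28.3,  -1.2, 176.1]), array([180. , -40.1,  24.6]))
```

View pics/w4.png

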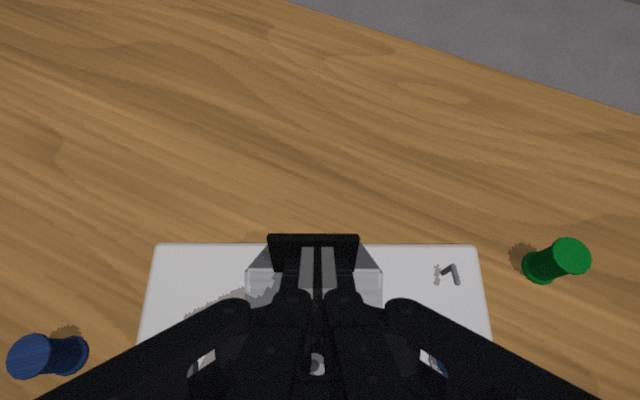

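```bash
python3 -m creep '{"translation":[[5,0,5],[5,0,5],[4,0,4],[0,0,-8],[0,0,-20],[0,0,-25],[0,0,-25],[0,0,0]],"rotation":[[0,0,0],[0,0,0],[0,0,0],[0,0,0],[0,0,0],[0,0,0],[0,0,0],[0,0,0]],"claw":[0,0,0,0,0,0,0,0]}'
python3 - <<'E'
from h import *
from bench import *
import cv2
print(loc())
go([-60,45,170],[180,-30,24.45])
d=snapshot("wrist");cv2.imwrite("pics/w5.png",d["frame"][:,:,::-1])
d=snapshot("scene");cv2.imwrite("pics/s5.png",cv2.resize(d["frame"][130:250,250:430,::-1],None,fx=4.4,fy=4.4,interpolation=cv2.INTER_CUBIC))
E
```

```text
time: 9.15
tool_pos: [573.1, -128.7, 237.9]
tcp_rot: [179.6, -40.2, 24.8]
ft_force: [-0.1, -0.0, 0.4]
finger_gap: -0.5
(array([ -3.5,  -3.1, 237.9]), array([179.6, -40.2,  24.8]))
t 9.15 world d [-71.3  20.4 -67.9] tool d [-86.7 -48.5  15.2] F [-0.1 -0.   0.4]
 rotvec [ 0.003 -0.179  0.004]  d in target axes [-82.8 -48.1  30.6]
```

View pics/w5.png

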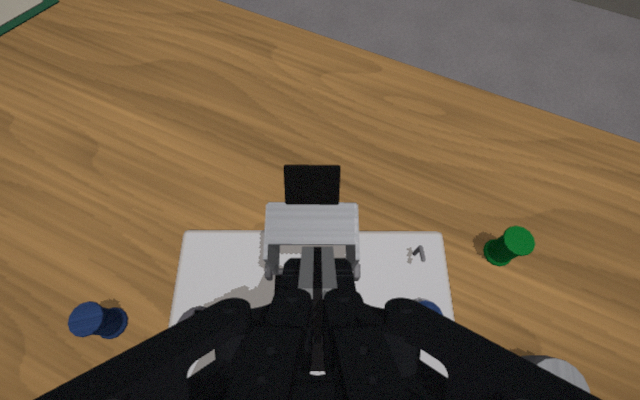

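View pics/s5.png

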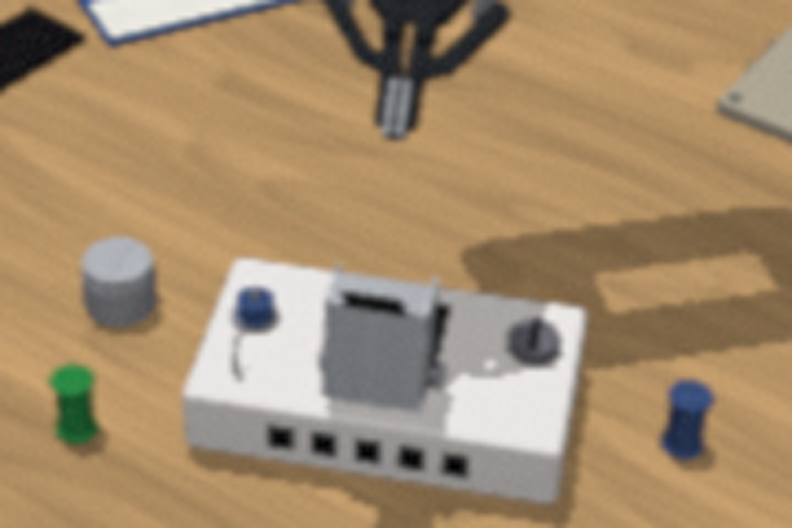

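```bash
python3 -c "
from h import *
go([-110,45,190])"
```

```text
t 9.25 world d [-116.7   -1.5  -44.7] tool d [-110.4  -47.3  -34.7] F [ 0.2 -0.2 -0.2]
```

```bash
python3 -m creep '{"translation":[[-10,-6,-6],[-20,-8,-6],[-20,-9,-6],[-20,-9,-6],[-20,-8,-6],[-20,-8,-5],[0,0,0]],"rotation":[[0,0,0],[0,0,0],[0,0,0],[0,0,0],[0,0,0],[0,0,0],[0,0,0]],"claw":[0,0,0,0,0,0,0]}'
python3 - <<'E'
from h import *
from bench import *
import cv2
print(loc())
go([-45,45,120],[180,-40,24.45])
go([-10,45,80],[180,-40,24.45])
d=snapshot("wrist");cv2.imwrite("pics/w6.png",d["frame"][:,:,::-1])
q=np.array([[-15,0,63],[-15,17,97],[-15,-17,97]]);print(proj(d,Rw().apply(q)+[WP[0],WP[1],0]))
E
```

```text
time: 9.95
tool_pos: [454.0, -126.6, 186.9]
tcp_rot: [-179.7, -40.0, 24.4]
ft_force: [0.7, 0.2, -0.3]
finger_gap: -0.2
(array([-111. ,   48.1,  186.9]), array([-179.7,  -40. ,   24.4]))
t 9.95 world d [ 61.4  24.5 -66.9] tool d [ 7.6  3.5 93.7] F [ 0.7  0.2 -0.3]
 rotvec [-0.005 -0.    -0.001]  d in target axes [ 7.6  3.1 93.7]
t 9.95 world d [  93.3   39.  -106.9] tool d [  8.7   3.8 146.8] F [ 0.7  0.2 -0.3]
 rotvec [-0.005 -0.    -0.001]  d in target axes [  8.7   3.1 146.8]
[[372.7991754  187.15098609]
 [357.13559975 168.55052327]
 [400.58958185 168.59550071]]
```

View pics/w6.png

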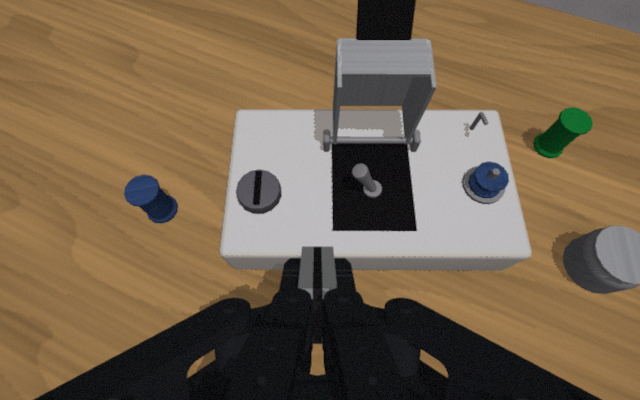

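The guard is fully back. The toggle foot at (373,188) and tip at (359,170) match the prediction. I'll descend to its left.

```bash
python3 -m creep '{"translation":[[1,0,12],[1,0,20],[1,0,20],[1,1,20],[1,1,20],[1,0,20],[1,0,16],[1,0,12],[0,0,6],[0,0,0]],"rotation":[[0,0,0],[0,0,0],[0,0,0],[0,0,0],[0,0,0],[0,0,0],[0,0,0],[0,0,0],[0,0,0],[0,0,0]],"claw":[0,0,0,0,0,0,0,0,0,0]}'
python3 - <<'E'
from h import *
from bench import *
import cv2
print(loc());print(sense()["ft_force"])
d=snapshot("wrist");cv2.imwrite("pics/w7.png",d["frame"][:,:,::-1])
E
```

```text
time: 11.0
tool_pos: [548.0, -86.7, 82.5]
tcp_rot: [-179.9, -40.1, 24.6]
ft_force: [-0.1, 0.3, 0.5]
finger_gap: 0.3
(array([-9. , 45.5, 82.5]), array([-179.9,  -40.1,   24.6]))
[-0.08825257  0.26749044  0.49044127]
```

View pics/w7.png

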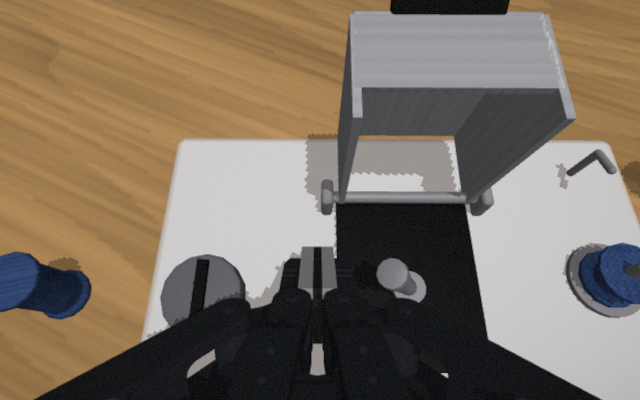

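```bash
python3 -m creep '{"translation":[[0,4,0],[0,4,0],[0,4,0],[0,4,0],[0,4,0],[0,4,0],[0,3,0],[0,3,0],[0,0,0]],"rotation":[[0,0,0],[0,0,0],[0,0,0],[0,0,0],[0,0,0],[0,0,0],[0,0,0],[0,0,0],[0,0,0]],"claw":[0,0,0,0,0,0,0,0,0]}'
python3 - <<'E'
from h import *
from bench import *
import cv2
print(loc());print(Rw().inv().apply(sense()["ft_force"]))
d=snapshot("wrist");cv2.imwrite("pics/w8.png",d["frame"][:,:,::-1])
E
```

```text
time: 11.95
tool_pos: [560.4, -115.5, 83.3]
tcp_rot: [180.0, -40.1, 24.6]
ft_force: [0.1, 1.0, -0.9]
finger_gap: -0.1
(array([-9.6, 14.2, 83.3]), array([180. , -40.1,  24.6]))
[ 0.52938111  0.87220272 -0.94146666]
```

View pics/w8.png

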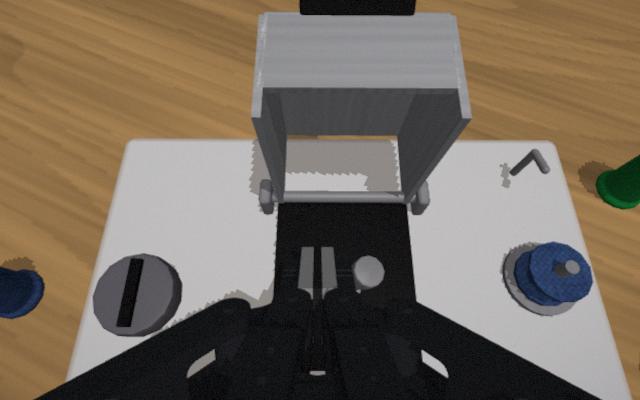

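```bash
python3 -m creep '{"translation":[[0,2,0],[0,2,0],[0,2,0],[0,2,0],[0,0,0]],"rotation":[[0,0,0],[0,0,0],[0,0,0],[0,0,0],[0,0,0]],"claw":[0,0,0,0,0]}'
python3 - <<'E'
from h import *
from bench import *
import cv2
print(loc());print(Rw().inv().apply(sense()["ft_force"]))
d=snapshot("wrist");cv2.imwrite("pics/w9.png",d["frame"][:,:,::-1])
E
```

```text
time: 12.5
tool_pos: [563.5, -122.3, 83.1]
tcp_rot: [-180.0, -40.1, 24.6]
ft_force: [0.1, 0.2, -0.6]
finger_gap: -0.4
(array([-9.6,  6.6, 83.1]), array([-180. ,  -40.1,   24.6]))
[ 0.13015732  0.15234771 -0.55279683]
```

View pics/w9.png

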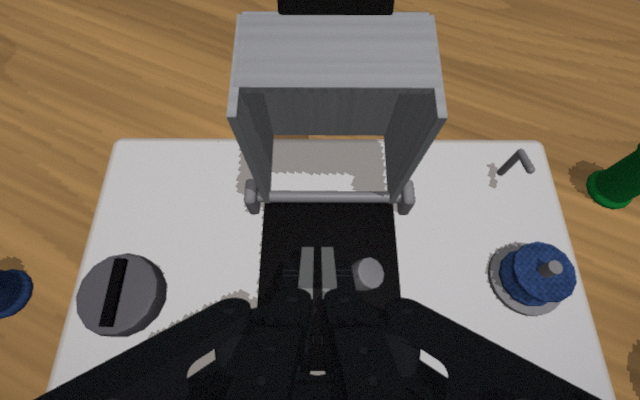

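```bash
python3 -m creep '{"translation":[[0,2,0],[0,2,0],[0,1,0],[0,0,0]],"rotation":[[0,0,0],[0,0,0],[0,0,0],[0,0,0]],"claw":[0,0,0,0]}'
python3 - <<'E'
from h import *
from bench import *
print(loc());print(Rw().inv().apply(sense()["ft_force"]))
E
```

```text
time: 12.95
tool_pos: [564.3, -123.2, 82.8]
tcp_rot: [-179.5, -40.1, 24.6]
ft_force: [-16.4, 14.0, 13.5]
finger_gap: 0.0
(array([-9.2,  5.6, 82.8]), array([-179.5,  -40.1,   24.6]))
[-9.16774857 19.51553301 13.50188719]
```

The toggle is on its stop: y stalled at 5.6 (predicted about 7) and lateral force rose to 19 N. I'll back off.

```bash
python3 -m creep '{"translation":[[0,-4,0],[0,-8,0],[0,-10,0],[0,-10,0],[0,0,-15],[0,0,-25],[0,0,-25],[0,0,-25],[0,0,-20],[0,0,0]],"rotation":[[0,0,0],[0,0,0],[0,0,0],[0,0,0],[0,0,0],[0,0,0],[0,0,0],[0,0,0],[0,0,0],[0,0,0]],"claw":[0,0,0,0,0,0,0,0,0,0]}'
python3 - <<'E'
from h import *
from bench import *
import cv2
print(loc());print(Rw().inv().apply(sense()["ft_force"]))
d=snapshot("wrist");cv2.imwrite("pics/w10.png",d["frame"][:,:,::-1])
q=np.array([[-15,0,63],[-15,17,97],[-15,-17,97]]);print(proj(d,Rw().apply(q)+[WP[0],WP[1],0]))
go([20,60,250],[180,0,24.45])
E
```

```text
time: 13.95
tool_pos: [488.3, -128.6, 170.1]
tcp_rot: [179.6, -40.2, 24.8]
ft_force: [0.3, -0.5, 0.3]
finger_gap: 0.2
(array([-80.6,  32.1, 170.1]), array([179.6, -40.2,  24.8]))
[ 0.10590316 -0.55690578  0.32106795]
[[356.49351014 213.35689718]
 [337.55700791 195.79033028]
 [385.6121035  195.99598731]]
t 14.0 world d [80.  66.5 81.3] tool d [129.2 -27.    2.6] F [ 0.4  0.3 -0.6]
 rotvec [ 0.003 -0.701  0.003]  d in target axes [100.4 -27.4 -81.3]
```

View pics/w10.png

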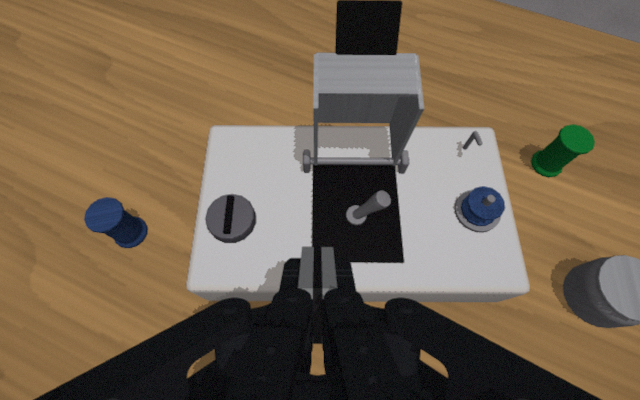

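Run:
```python
import cv2
from h import *
from bench import *
d=snapshot("wrist")
f=d["frame"][:,:,::-1].copy()
a=cv2.resize(f[160:270,300:420],None,fx=6,fy=5,interpolation=cv2.INTER_CUBIC)
for ang,c in((.9,(0,0,255)),(.8,(0,255,0)),(.7,(255,0,0))):
    b=ang-.45
    for h in(0,34):
      pass
    L=np.array([[-15,-h*np.sin(b)+s*np.cos(b)*w,63+h*np.cos(b)+s*np.sin(b)*w] for h,s,w in((10,1,4.5),(38,1,6.5),(38,-1,6.5),(10,-1,4.5))])
    u=(proj(d,Rw().apply(L)+[WP[0],WP[1],0])-[300,160])*[6,5]
    cv2.polylines(a,[u.astype(int).reshape(-1,1,2)],True,c,1)
cv2.imwrite("pics/w10c.png",a)
```

```text
(no output)
```

View pics/w10c.png

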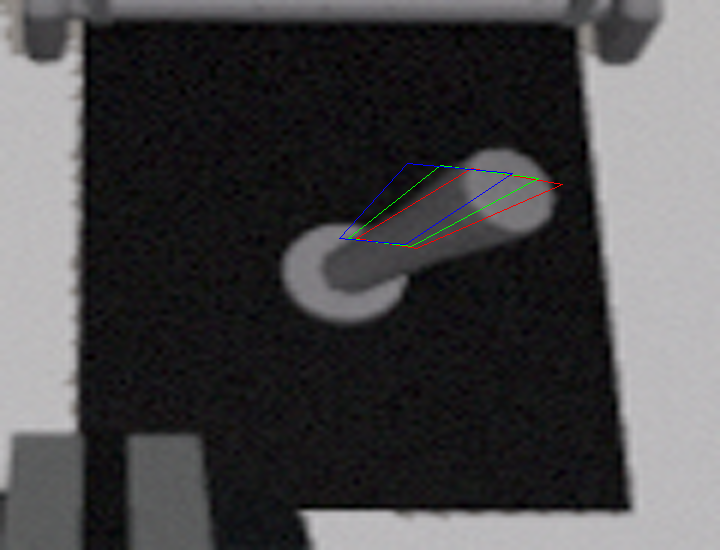

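Run:
```python
from h import *
from bench import *
d=snapshot("wrist")
P=lambda q:proj(d,Rw().apply(np.atleast_2d(q))+[WP[0],WP[1],0])
for zf in(60,61.5,63):
  for ang in(.7,.8,.9):
    b=ang-.45
    print(zf,ang,(P([-15,-38*np.sin(b),63+38*np.cos(b)])-P([-15,0,zf])).round(1))
```

```text
60 0.7 [[ 19.8 -20.7]]
60 0.8 [[ 24.7 -20. ]]
60 0.9 [[ 29.4 -19.1]]
61.5 0.7 [[ 19.6 -20. ]]
61.5 0.8 [[ 24.5 -19.3]]
61.5 0.9 [[ 29.2 -18.4]]
63 0.7 [[ 19.4 -19.3]]
63 0.8 [[ 24.3 -18.6]]
63 0.9 [[ 29.  -17.8]]
```

```bash
python3 -m creep '{"translation":[[0,0,-8],[0,0,-10],[0,0,-10],[0,0,-10],[0,0,-10],[0,0,-5],[0,0,0]],"rotation":[[0,-0.14,0],[0,-0.14,0],[0,-0.14,0],[0,-0.14,0],[0,-0.14,0],[0,0,0],[0,0,0]],"claw":[0,0,0,0,0,0,0]}'
python3 - <<'E'
from h import *
print(loc());go([115,0,220],[180,0,24.45])
E
```

```text
time: 14.8
tool_pos: [471.8, -133.5, 214.4]
tcp_rot: [-179.9, -0.1, 24.8]
ft_force: [-0.4, -0.5, 0.2]
finger_gap: -0.1
(array([-97.7,  34.5, 214.4]), array([-1.799e+02, -1.000e-01,  2.480e+01]))
t 14.8 world d [207.9  56.7   5.6] tool d [212.5  35.9  -5.3] F [-0.4 -0.5  0.2]
 rotvec [-0.002 -0.001  0.007]  d in target axes [212.7  34.5  -5.6]
```

```bash
python3 -m creep '{"translation":[[5,3,-10],[20,4,-2],[28,4,0],[28,4,0],[28,4,0],[28,4,0],[28,4,0],[28,4,0],[20,4,0],[0,0,0]],"rotation":[[0,0,0],[0,0,0],[0,0,0],[0,0,0],[0,0,0],[0,0,0],[0,0,0],[0,0,0],[0,0,0],[0,0,0]],"claw":[0,0,0,0,0,0,0,0,0,0]}'
python3 - <<'E'
from h import *
from bench import *
import cv2
print(loc());go([115,0,140],[180,0,24.45])
d=snapshot("scene");cv2.imwrite("pics/s11.png",cv2.resize(d["frame"][100:250,250:430,::-1],None,fx=4,fy=4,interpolation=cv2.INTER_CUBIC))
E
```

```text
time: 15.8
tool_pos: [680.2, -78.5, 227.6]
tcp_rot: [-180.0, -0.1, 24.6]
ft_force: [-0.2, 1.3, 0.0]
finger_gap: -0.1
(array([114.7,  -1.8, 227.6]), array([-1.80e+02, -1.00e-01,  2.46e+01]))
t 15.8 world d [ -0.5   1.7 -87.6] tool d [ 0.1 -1.7 87.6] F [-0.2  1.3  0. ]
 rotvec [-0.001 -0.002  0.002]  d in target axes [ 0.3 -1.8 87.6]
```

View pics/s11.png

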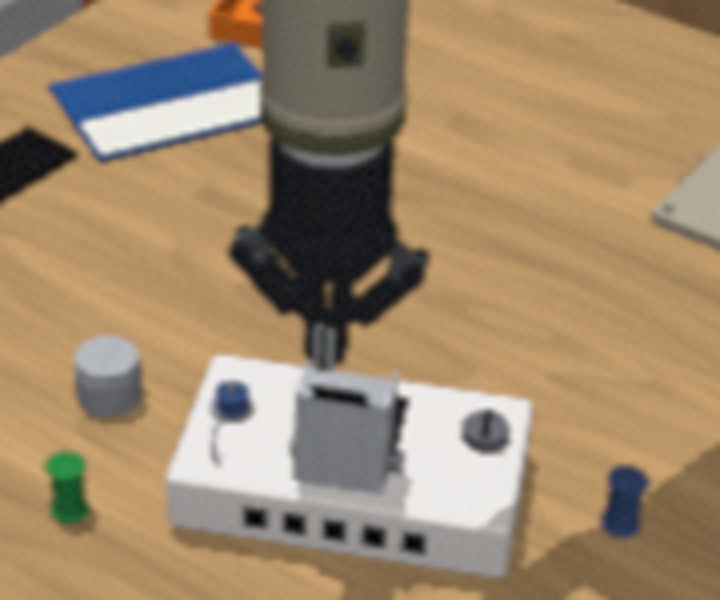

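```bash
python3 -m creep '{"translation":[[0,0,8],[0,0,15],[0,0,15],[0,0,15],[0,0,15],[0,0,12],[0,0,8],[0,0,0]],"rotation":[[0,0,0],[0,0,0],[0,0,0],[0,0,0],[0,0,0],[0,0,0],[0,0,0],[0,0,0]],"claw":[0,0,0,0,0,0,0,0]}'
python3 - <<'E'
from h import *
from bench import *
import cv2
print(loc())
d=snapshot("scene");cv2.imwrite("pics/s12.png",cv2.resize(d["frame"][100:250,250:430,::-1],None,fx=4,fy=4,interpolation=cv2.INTER_CUBIC))
E
```

```text
time: 16.65
tool_pos: [678.2, -77.8, 137.7]
tcp_rot: [-179.9, 0.1, 24.6]
ft_force: [-0.2, 0.1, -0.0]
finger_gap: -0.3
(array([113.3,  -0.3, 137.7]), array([-1.799e+02,  1.000e-01,  2.460e+01]))
```

View pics/s12.png

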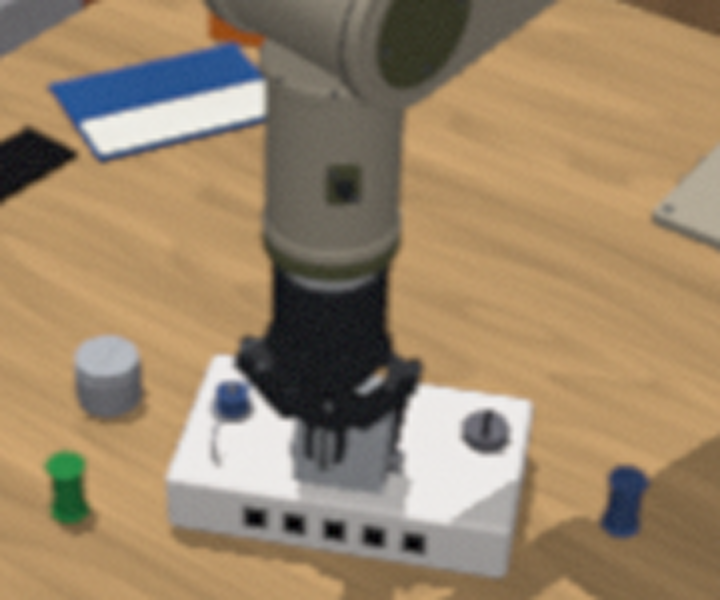

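```bash
python3 -m creep '{"translation":[[-6,0,0],[-8,0,0],[-8,0,0],[-8,0,0],[-8,0,0],[-8,0,0],[-8,0,0],[-8,0,0],[-8,0,0]],"rotation":[[0,0,0],[0,0,0],[0,0,0],[0,0,0],[0,0,0],[0,0,0],[0,0,0],[0,0,0],[0,0,0]],"claw":[0,0,0,0,0,0,0,0,0]}'
python3 - <<'E'
from h import *
from bench import *
import cv2
print(loc())
d=snapshot("scene");cv2.imwrite("pics/s13.png",cv2.resize(d["frame"][100:250,250:430,::-1],None,fx=4,fy=4,interpolation=cv2.INTER_CUBIC))
E
```

```text
time: 17.6
tool_pos: [618.5, -108.2, 145.7]
tcp_rot: [179.6, -0.5, 24.6]
ft_force: [-0.3, 1.3, 19.2]
finger_gap: 0.1
(array([ 46.3,  -3.3, 145.7]), array([179.6,  -0.5,  24.6]))
```

View pics/s13.png

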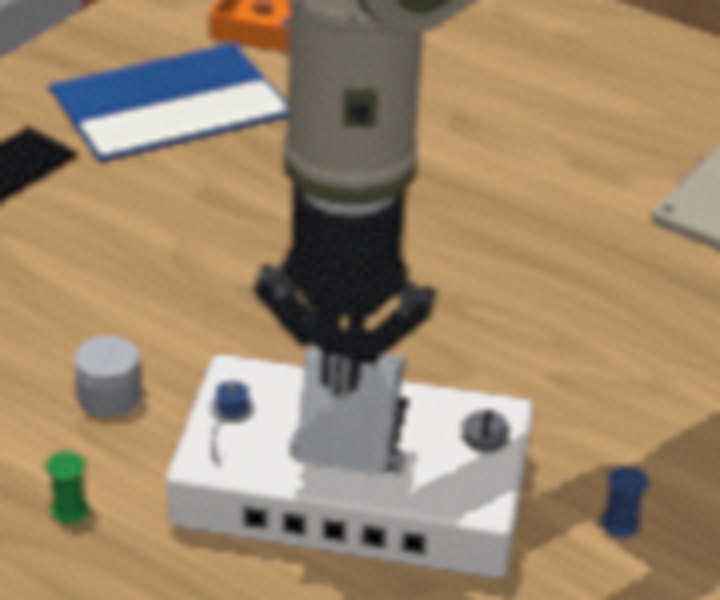

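The upward force of 19 N means the tab has caught the finger linkage above the tips, so I need to raise the hand before going on.

```bash
python3 -m creep '{"translation":[[0,0,-6],[0,0,-7],[0,0,-7],[0,0,-7],[0,0,0]],"rotation":[[0,0,0],[0,0,0],[0,0,0],[0,0,0],[0,0,0]],"claw":[0,0,0,0,0]}'
python3 - <<'E'
from h import *
from bench import *
import cv2
print(loc(),sense()["ft_force"])
d=snapshot("scene");cv2.imwrite("pics/s14.png",cv2.resize(d["frame"][100:250,250:430,::-1],None,fx=4,fy=4,interpolation=cv2.INTER_CUBIC))
E
```

```text
time: 18.15
tool_pos: [616.3, -107.4, 168.2]
tcp_rot: [179.9, -0.1, 24.6]
ft_force: [0.3, -0.4, 0.1]
finger_gap: -0.1
(array([ 44.7,  -1.6, 168.2]), array([ 1.799e+02, -1.000e-01,  2.460e+01])) [ 0.25289919 -0.40511963  0.11252932]
```

View pics/s14.png

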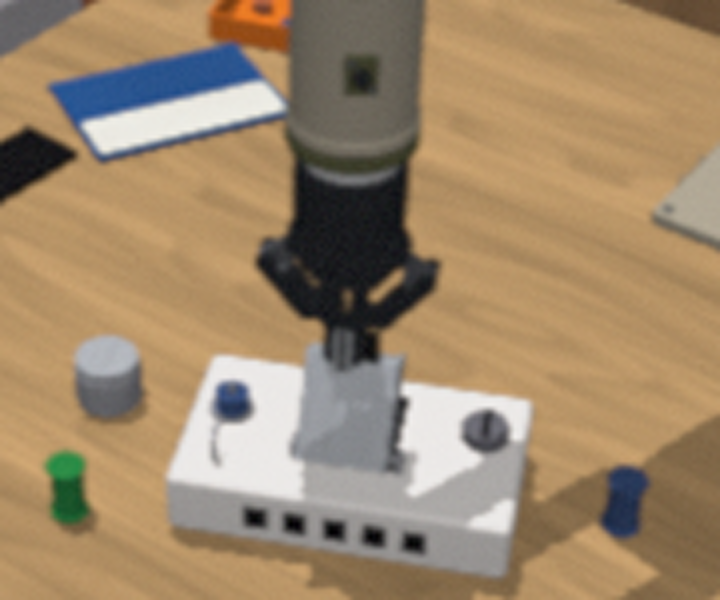

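```bash
python3 -m creep '{"translation":[[-5,0,0],[-6,0,0],[-6,0,0],[-6,0,0],[-6,0,0],[-4,0,0],[0,0,0],[0,0,0],[0,0,0]],"rotation":[[0,0,0],[0,0,0],[0,0,0],[0,0,0],[0,0,0],[0,0,0],[0,0,0],[0,0,0],[0,0,0]],"claw":[0,0,0,0,0,0,0,0,0]}'
python3 - <<'E'
from h import *
from bench import *
import cv2
print(loc(),sense()["ft_force"])
d=snapshot("scene");cv2.imwrite("pics/s15.png",cv2.resize(d["frame"][100:250,250:430,::-1],None,fx=4,fy=4,interpolation=cv2.INTER_CUBIC))
E
```

```text
time: 19.1
tool_pos: [585.7, -120.9, 166.8]
tcp_rot: [180.0, -0.0, 24.6]
ft_force: [0.0, 0.5, 1.0]
finger_gap: -0.1
(array([ 11.2,  -1.3, 166.8]), array([180. ,  -0. ,  24.6])) [0.01793292 0.47651805 1.02496607]
```

View pics/s15.png

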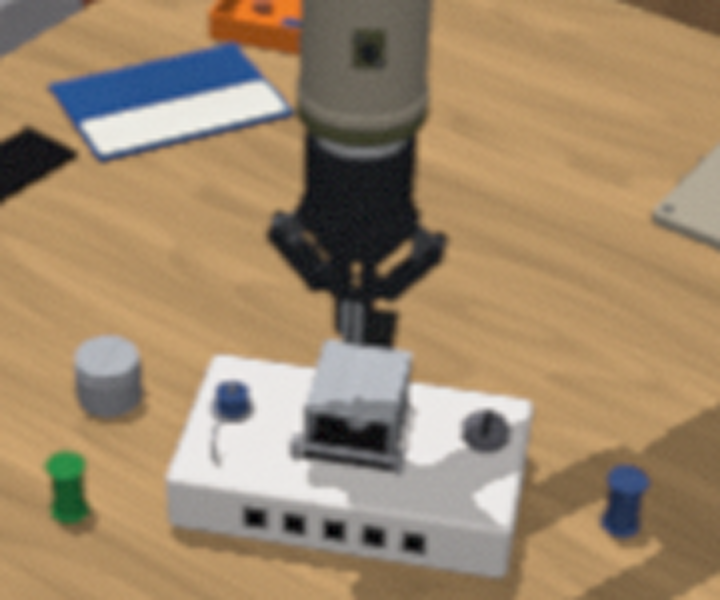

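The guard has fallen shut. I'll retract and compare against the first pictures.

```bash
python3 -m creep '{"translation":[[0,0,-10],[0,0,-25],[0,0,-25],[0,0,-25],[0,-20,-10],[0,-30,0],[0,-30,0],[0,-30,0],[0,-30,0],[0,0,0]],"rotation":[[0,0,0],[0,0,0],[0,0,0],[0,0,0],[0,0,0],[0,0,0],[0,0,0],[0,0,0],[0,0,0],[0,0,0]],"claw":[0,0,0,0,0,0,0,0,0,0]}'
python3 - <<'E'
from h import *
from bench import *
import cv2
print(loc(),sense()["ft_force"])
d=snapshot("scene")["frame"][:,:,::-1]
a=cv2.imread("pics/scene0.png")
c=lambda f:cv2.resize(f[130:250,240:430],None,fx=4,fy=2.5*1.0,interpolation=cv2.INTER_CUBIC)
cv2.imwrite("pics/s16.png",np.vstack([c(a),c(d)]))
E
```

```text
time: 20.15
tool_pos: [526.4, 9.2, 262.9]
tcp_rot: [-180.0, -0.1, 24.8]
ft_force: [0.8, -0.2, 0.3]
finger_gap: 0.1
(array([ 11.1, 141.7, 262.9]), array([-1.80e+02, -1.00e-01,  2.48e+01])) [ 0.78119766 -0.17090238  0.33853986]
```

View pics/s16.png

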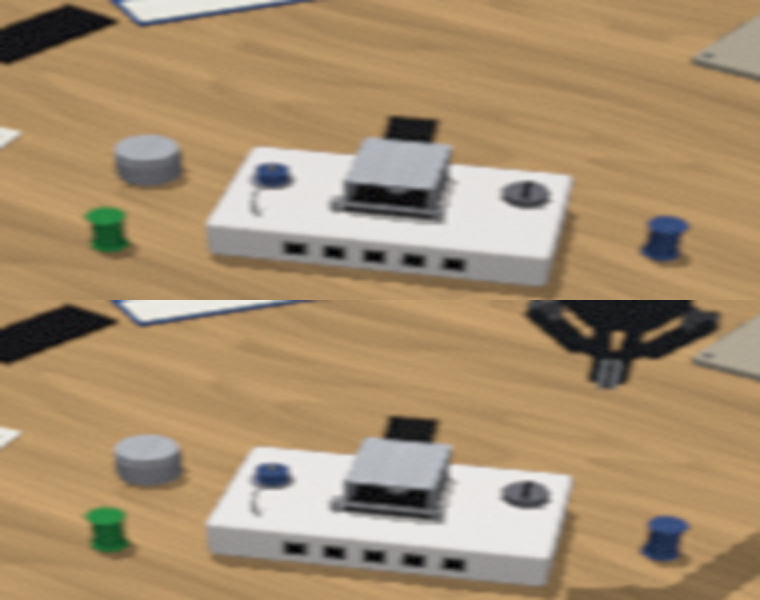

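```bash
python3 -c "
from bench import *
print(hand_in())"
```

```text
the job is handed in; nothing more can be done
None
```

The winder is switched on and its guard is shut again. I handed the job in at about 20 s of the 56 s, and no verdict was reported.

- **Guard opened:** I lifted it by the tab with the closed fingertips until it rested fully back. The pictures showed it open.
- **Toggle:** I pushed it to the right until it stalled on its stop, with about 20 N sideways. With the guard still open, a picture put it at about 0.87–0.9 rad, against 0.9 for fully on.
- **Guard closed:** I tipped it forward from behind and it dropped shut.

**Something went wrong while closing:** the tab caught the finger linkage above the tips and pushed up with 19 N, raising the hand about 8 mm. That is below the 40 N limit at the moment I read it; I have no reading of the peak. I raised the hand and finished cleanly.

**Last checks:** the final scene picture matched the first by eye. The guard sat as it did when shut at the start, and both spools, the tin and the visible part of the phone had not moved. The arm was clear with no contact force. I could not see the toggle clearly once the guard closed over it, so its final position rests on the earlier picture.

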